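# Clamp a circuit board in its holder with a quarter-turn T-foot clamp

### The arm

A 6-joint arm with a two-finger parallel gripper is mounted at the origin on the work surface. World frame = base frame: x ahead of the robot, y to its left, z up, the work surface at z = 0. Lengths are in mm, angles in degrees, forces in N, time in s.
With the tool pointing down it reaches from about 350 to 850 mm from the base axis. Payload 8.1 kg.
Tool frame: the origin (TCP) lies between the finger pads; the fingertips stand 22 mm ahead of it and the grasp point (between the pads) lies 3 mm ahead of it; z points along the fingers, y is the line along which they close (so a half turn about z gives the same grasp; the last joint's range is limited). The gripper opens to 85 mm and grips with 20 to 120 N. Pads are 22 mm wide; open, the fingers measure 114 mm over their backs; the gripper's body (76 mm by 85 mm) begins 54 mm behind the grasp point. The pads swing forward as they close: fully open they stand 13 mm farther back than shut.
Start: joints at [64.549, 7.471, 85.268, -0, 87.261, -4.893], TCP at [210.67, 561.804, 253.292] pointing down, gripper open.
Joint ranges: [-169.43, 169.43], [-51.17, 129.36], [1.28, 143.12], [-76.62, 256.62], [0, 156.53], [-152.29, 152.29]. Speed limits (degrees/s): [136.94, 136.94, 159.86, 180, 180, 180].

### API

Orientations are given as [roll, pitch, yaw] about the fixed x, y, z axes, in that order (R = Rz(yaw) Ry(pitch) Rx(roll)).
In Python, from bench import r, vision gives the robot as it stands.
- The arm moves only by the tool step_arm, never from a script. Its argument "targets" is a list that holds one entry, the list of rows, each a list of 6 numbers: the shift along the world's x, y, z in mm, then the turn, a rotation vector about the world's x, y, z in rad. In form: [[[x, y, z, rx, ry, rz], ...]]. A call has 1 to 12 rows; each row is the pose to reach, as a shift and turn from the pose commanded when the call began; what a row does not reach only later rows make up. A row lasts 1/12 s, in which the tool goes at most 41.7 mm and 7.16 degrees, less where a joint would pass 70% of its speed; a pose out of reach is approached as far as the arm can. A call with a gripper value outside its range is refused whole. "fingers" is the gripper's target within -1 to 1 (shut at 1, half-way at 0, fully open at -1), set as the call begins (left out, the last holds). The fingers move at their own pace and stop on an object; "newtons" is the grip in N (left out, the last holds). Time passes only in rows, so rows that repeat a pose let the fingers close. It gives the time, the measured TCP pose, the force, the opening and the grip force at its end, in the units of the state.
- r.sense(): the state, without advancing time (a new reading comes with each control period).
- vision.snapshot(name): name is "side" or "top"; returns a dict with "img" (400x640x3 uint8, blue, green, red), "mtx" (3x3 intrinsics, pixels), "eye" and "attitude" of the camera in the world. Camera axes: x right, y up, looking along -z (the intrinsics and any distortion apply to the point x, -y, -z); pixel columns grow to the right and rows downward; lengths in mm; the calibration is good to about 2 mm. A picture is of the moment at which its call begins. There is no depth.
- r.hand_in(): hands the job in; it is judged then, once.
The state is a dict: "time": time; "joint_pos": joint angles; "qd": joint speeds; "joint_efforts": joint torques, N m; "tool_pos": TCP position; "tcp_rot": TCP orientation; "ft_force": force on the tool from outside, world axes, zero at the start; "wrist_torque": the same for the moment, N m; "finger_gap": finger opening in mm; "grip_force": force on a finger pad.
Only numpy, scipy, OpenCV 4.12 (cv2) and the standard library are available. Lean on these libraries where they do the work, as an engineer would, in place of code of your own. Each camera call takes 0.05 s, during which the arm holds its last target. There are 200 camera calls.

### The job

Lay the circuit board flat in the nest of the board holder, fully home between the corner guides (either way round). Then lower the clamp's T-foot into the rail's slot beside the middle of the board, its bar along the slot, until the collar sits on the rail, and twist it a quarter turn (either direction) so that the foot locks under the lips and the bar lies square across the rail with one end over the board. Lower both parts rather than dropping them, leave the spool, jar and screwdriver where they are, and let go.

Things in the scene. Friction and masses are not known exactly. Their poses are not given: they have to be found in the camera images.
- board: Dark blue circuit board, 120 x 80 x 5 mm (x, y, z), lying flat. Origin: centre of underside; z up. In its middle a fixed finned aluminium heat sink, 44 (x) x 30 (y) mm, 5 to 35 mm above the underside: grip it across the 30 mm (y). Two black connectors, 12 x 50 mm, top 14 mm above the underside, lie at x = +-50 mm; the rest of the top is free. 0.15 to 0.3 kg. Same either way round.
- clamp: Hold-down clamp, 0.2 to 0.4 kg, upright on its foot, 75 mm tall. Origin: centre of foot's underside; z up; x along foot, bar and grip. Upwards: steel T-foot 48 (x) x 20 (y) mm, 0 to 12 mm; neck diameter 18, to 25 mm; collar diameter 36, to 31 mm; aluminium bar 116 (x) x 18 (y) mm, to 41 mm; black grip 44 (x) x 16 (y) mm, to 75 mm, held across its 16 mm. Same either way round.
- holder: Fixed board holder: dark steel base plate 200 x 200 x 10 mm on the bench; origin at the centre of its underside, z up. An aluminium T-slot rail (point slot) runs along x on the -y side, the nest (point nest) is on the +y side. Highest point (corner guides) 40 mm above the bench.
- slot (a point): Middle of the T-slot, level with the rail's top (36 mm above bench); x along slot, y across towards the nest (82 mm away), z up. Rail 180 x 70 mm, ends closed. Slot 25 mm wide, 168 mm long; lips 10 mm thick; channel below 60 mm wide, 16 mm high: the foot turns freely there, with no stop. Seated, the collar rests on the rail, clamp origin 25 mm below this point, bar 3 mm above the board.
- nest (a point): Centre of the nest's flat floor, 34 mm above the bench, where the centre of the board's underside belongs; axes as the holder's: the board's x must lie along this x. L-shaped corner guides, 6 mm higher than the floor, leave about 3 mm of play on every side of the board.
- spool: Bystander: copper-coloured ring-shaped wire spool, 56 mm diameter, 35 mm high; origin at its underside.
- jar: Bystander: glass jar with steel cap, 56 mm diameter, 70 mm high; origin at its underside.
- driver: Bystander: blue-handled screwdriver lying on the bench.
Not all that is in view belongs to the job. Leave any purple or yellow look-alike of the clamp alone.

How it is judged (in metres and radians):
On the way, in this order (a step that is already met when the one before it is completed fails the run):
1. the board lies home in the nest (horizontal distance between board and nest below 0.007 m and z of board in the frame of nest below 0.0025 m and angle between the x axis of board and the x axis of nest, either way round below 0.12 rad and angle between board's own z axis and vertical below 0.06 rad), for 0.2 s.
2. the T-foot is down in the slot, bar still along it, with the board home (all of step 1 and z of clamp in the frame of slot between -0.03 and -0.022 m and x of clamp in the frame of slot between -0.025 and 0.025 m and angle between clamp's own z axis and vertical below 0.1 rad and angle between the x axis of clamp and the x axis of slot, either way round below 0.4 rad), for 0.1 s.
At the end, for the whole second after the job is handed in: Board home in the nest: centre within 7 mm, less than 2.5 mm above its floor, within 0.12 rad along it, flat. Clamp upright, origin 22 to 30 mm below the rail top, within 25 mm of the slot middle along the slot, square across it within 0.25 rad. Both at rest and released (all of step 1 and z of clamp in the frame of slot between -0.03 and -0.022 m and x of clamp in the frame of slot between -0.025 and 0.025 m and angle between clamp's own z axis and vertical below 0.1 rad and angle between the x axis of clamp and the y axis of slot, either way round below 0.25 rad and linear speed of each of board, clamp below 0.02 m/s and angular speed of each of board, clamp below 0.1 rad/s); the robot touches nothing.
It fails at once if a bystander (spool, jar or screwdriver) is moved by more than 30 mm (distance of any of spool, jar, driver from where it was at the start of the episode above 0.03 m).
It fails at once if the board or the clamp is dropped or flung (faster than 0.65 m/s with no finger on it) ((linear speed of board above 0.65 m/s and contact force between the fingers and board below 0.05 N) or (linear speed of clamp above 0.65 m/s and contact force between the fingers and clamp below 0.05 N)).
It also fails if it takes over 72 s, if anything falls off the work surface, if the arm or the gripper's body presses on something with over 40 N, if the wrist force passes 120 N, or if a joint passes its speed limit or range.

## Working session

There is one attempt and no reset: what is moved stays moved. The work goes in short steps, Python scripts to look and compute and a tool call to move; the robot and the scene stay as the last step left them, time stands still between calls to the robot, and variables do not carry over. Pictures are saved under pics/ and viewed, at most 10 in all, crops included, and the job is handed in when it is done.

Besides the shell and the picture viewer there is one more tool, called after "Call:" in YAML: its name, and indented under it one key for each argument. step_arm: Moves the arm, as the interface text tells. Its arguments: {"type":"object","properties":{"targets":{"type":"array"},"fingers":{"type":"number"},"newtons":{"type":"number"}},"required":["targets"]}

```bash
mkdir -p pics; cat > h.py <<'E'
import numpy as np, cv2
from bench import r, vision
def snap(name,fn):
    s=vision.snapshot(name); cv2.imwrite(fn,s["img"]); np.savez(fn+".npz",mtx=s["mtx"],eye=s["eye"],att=np.array(s["attitude"])); return s
def load(fn):
    d=np.load(fn+".npz"); return d
E
python3 - <<'E'
from h import *
for n in("top","side"):
    s=snap(n,f"pics/{n}0.png"); print(n,{k:v for k,v in s.items() if k!="img"})
print(r.sense())
E
```

```text
top {'mtx': array([[403.72446936,   0.        , 324.15827684],
       [  0.        , 403.72446936, 204.62805054],
       [  0.        ,   0.        ,   1.        ]]), 'eye': array([544.69030423, -60.02015713, 980.25715647]), 'attitude': array([  3.51741174,  -0.70127185, -88.27456921])}
side {'mtx': array([[505.09889241,   0.        , 323.7046221 ],
       [  0.        , 505.09889241, 189.85135624],
       [  0.        ,   0.        ,   1.        ]]), 'eye': array([  10.65652174, -982.64224813,  745.88644713]), 'attitude': array([ 57.37559666,   1.52743594, -34.70172759])}
{'time': 0.1, 'joint_pos': array([ 6.45480079e+01,  7.51091889e+00,  8.53223663e+01, -9.08222108e-04,
        8.72607420e+01, -4.89271756e+00]), 'qd': array([-0.10135371, -0.10458941, -0.08755133, -0.10266571,  0.07608021,
       -0.00342726]), 'joint_efforts': array([ 1.61295517e-03, -5.70955324e+01, -5.01939046e+01, -1.23569116e-04,
        8.20453773e-03,  8.35004948e-05]), 'tool_pos': array([210.49363157, 561.38747245, 252.35430827]), 'tcp_rot': array([-1.79906238e+02, -7.11579897e-03,  1.59440764e+02]), 'ft_force': array([ 0.1249943 , -0.17266742,  0.53808034]), 'wrist_torque': array([-0.00797545, -0.02854766, -0.01877809]), 'grip_force': 0.0, 'finger_gap': 85.53361771697783}
```

View pics/top0.png

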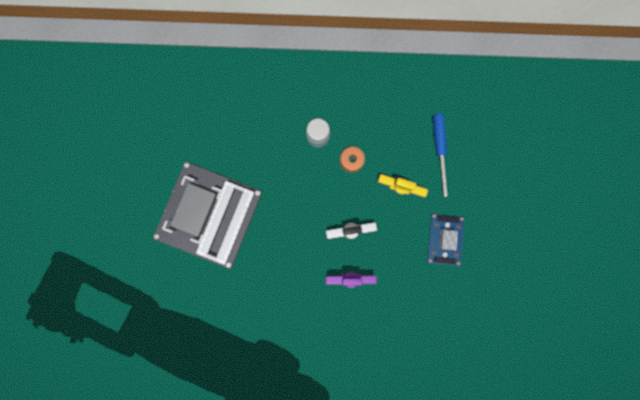

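View pics/side0.png

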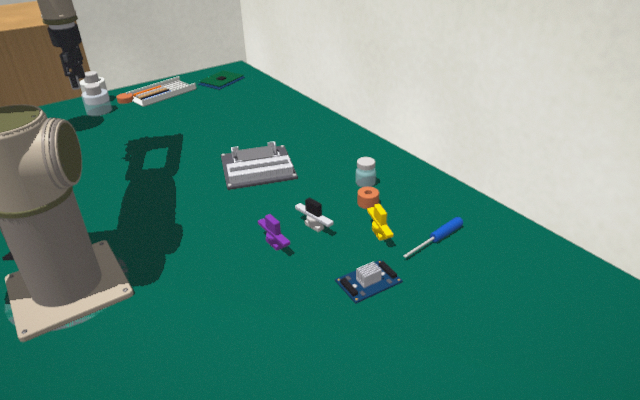

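Top view: the clamp candidates are silver/black at (351,230), purple at (351,280) and yellow at (404,186). The silver one with the black grip fits the description; the other two are look-alikes. The board is at (446,240), the holder at about (207,215), the jar at (318,131), the spool at (352,159) and the driver at (441,155). I'll confirm with enlarged crops.

```bash
python3 - <<'E'
from h import *
im=cv2.imread("pics/top0.png")
def crop(u0,v0,w,h,k,fn):
    c=cv2.resize(im[v0:v0+h,u0:u0+w],None,fx=k,fy=k,interpolation=cv2.INTER_CUBIC)
    for i in range(0,w,10): cv2.putText(c,str(u0+i),(i*k,10),0,.35,(255,255,255),1);cv2.line(c,(i*k,12),(i*k,18),(255,255,255),1)
    for i in range(0,h,10): cv2.putText(c,str(v0+i),(0,i*k+4),0,.35,(255,255,255),1);cv2.line(c,(24,i*k),(30,i*k),(255,255,255),1)
    cv2.imwrite(fn,c)
crop(320,200,155,75,5,"pics/c1.png")
crop(145,155,125,118,5,"pics/c2.png")
E
```

```text
(no output)
```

View pics/c1.png

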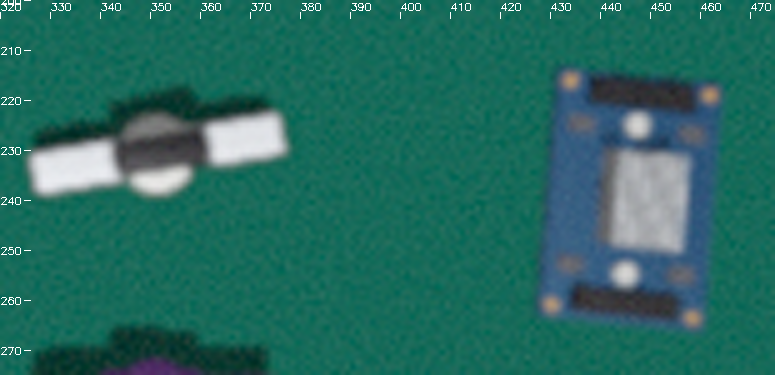

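View pics/c2.png

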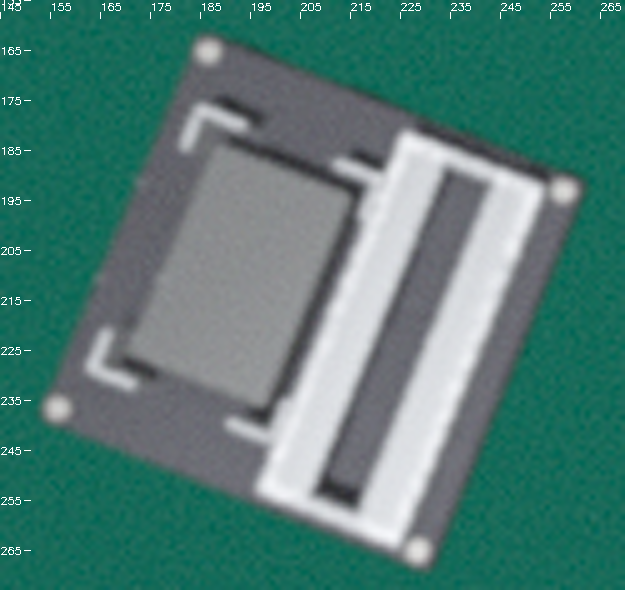

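Crop c1 confirms it: silver bar with black grip and round collar (crop corners (29,152), (279,109), (289,153), (37,196)), while purple shows only at the bottom edge. Board corners are (559,68), (721,87), (703,327), (541,309). In c2 the rail top corners are (406,128), (545,184), (400,549), (258,490), with the nest to the left of it.

```bash
cat >> h.py <<'E'
from scipy.spatial.transform import Rotation as R
def cam(d):
    return np.array(d["mtx"]),np.array(d["eye"]),R.from_euler("xyz",d["att"] if "att" in d else d["attitude"],degrees=True).as_matrix()
def ground(d,px,z):
    K,e,A=cam(d); px=np.atleast_2d(px).astype(float)
    q=np.c_[(px-K[:2,2])/[K[0,0],K[1,1]],np.ones(len(px))]*[1,-1,-1]
    w=q@A.T; return e+w*((z-e[2])/w[:,2])[:,None]
def project(d,P):
    K,e,A=cam(d); c=(np.atleast_2d(P)-e)@A*[1,-1,-1]; return (c[:,:2]/c[:,2:])*[K[0,0],K[1,1]]+K[:2,2]
def fit(W,M):
    "planar pose: W=world pts, M=model pts -> centre, yaw deg, resid"
    W=np.asarray(W)[:,:2];M=np.asarray(M,float);wm,mm=W.mean(0),M.mean(0);a=(M-mm)@[1,1j];b=(W-wm)@[1,1j]
    y=np.angle(np.vdot(a,b)); res=b-a*np.exp(1j*y); t=wm-np.array([(mm@[1,1j]*np.exp(1j*y)).real,(mm@[1,1j]*np.exp(1j*y)).imag])
    return t.round(1),round(np.degrees(y),2),abs(res).round(1)
E
python3 - <<'E'
from h import *
d=load("pics/top0.png")
def un(px,u0,v0,k=5): return (np.array(px)+.5)/k-.5+[u0,v0]
def rect(a,b): return [[-a,-b],[a,-b],[a,b],[-a,b]]
def show(n,px,z,a,b):
    W=ground(d,px,z);print(n,W[:,:2].round(0).tolist(),"sides",np.linalg.norm(W-np.roll(W,-1,0),axis=1).round(1));print(fit(W,rect(a,b)))
# image right=-y world, up=+x
show("board",un([[541,309],[703,327],[721,87],[559,68]],320,200)[[1,2,3,0]],5,60,40)
show("bar",un([[37,196],[289,153],[279,109],[29,152]],320,200),41,58,9)
show("rail",un([[258,490],[400,549],[545,184],[406,128]],145,155)[[1,2,3,0]],36,90,35)
show("slot",un([[313,497],[362,509],[497,180],[444,165]],145,155)[[1,2,3,0]],36,84,12.5)
show("floor",un([[128,350],[268,410],[355,192],[220,140]],145,155)[[1,2,3,0]],34,60,40)
ds=load("pics/side0.png")
E
```

```text
board [[469.0, -402.0], [585.0, -410.0], [592.0, -331.0], [476.0, -324.0]] sides [116.1  79.3 116.6  78.6]
(array([ 530.7, -366.5]), np.float64(-3.99), array([1.4, 2.6, 1.2, 2.5]))
bar [[524.0, -79.0], [547.0, -195.0], [567.0, -190.0], [544.0, -74.0]] sides [118.9  20.9 118.2  20.7]
(array([ 545.4, -134.7]), np.float64(-78.54), array([1.7, 2.3, 1.6, 2. ]))
rail [[457.0, 156.0], [629.0, 96.0], [653.0, 162.0], [483.0, 223.0]] sides [181.8  70.4 181.2  71.4]
(array([555.6, 159.6]), np.float64(-19.57), array([1.7, 0.4, 1.2, 0.5]))
slot [[475.0, 175.0], [630.0, 119.0], [636.0, 144.0], [480.0, 198.0]] sides [164.7  25.8 165.3  23.4]
(array([555.5, 158.8]), np.float64(-19.27), array([3.2, 0.6, 2.7, 0.7]))
floor [[520.0, 221.0], [623.0, 185.0], [645.0, 250.0], [545.0, 287.0]] sides [109.   68.1 106.5  71.2]
(array([583.2, 235.9]), np.float64(-20.02), array([6.8, 8.3, 8.8, 8.3]))
```

```bash
cat >> h.py <<'E'
def box(t,yaw,a,b,z):
    c,s=np.cos(np.radians(yaw)),np.sin(np.radians(yaw)); M=np.array([[-a,-b],[a,-b],[a,b],[-a,b]])@np.array([[c,s],[-s,c]])
    return np.c_[M+np.asarray(t)[:2],np.full(4,z)]
def tile(im,d,items,u0,v0,w,h,k):
    c=cv2.resize(im[v0:v0+h,u0:u0+w],None,fx=k,fy=k,interpolation=cv2.INTER_CUBIC)
    for P,col in items:
        q=(project(d,P)-[u0,v0]+.5)*k-.5
        cv2.polylines(c,[np.round(q*16).astype(np.int32)],True,col,1,cv2.LINE_AA,4)
    return c
E
python3 - <<'E'
from h import *
d=load("pics/side0.png");im=cv2.imread("pics/side0.png")
B=([530.7,-366.5],-4);C=([545.4,-134.7],-78.5);S=([555.6,159.6],-19.5);N=([583,236.9],-19.5)
r_=(0,0,255);g=(0,255,255)
a=tile(im,d,[(box(*B,60,40,5),g),(box(*B,22,15,35),r_)],330,255,80,50,5)
b=tile(im,d,[(box(*C,58,9,41),g),(box(*C,22,8,75),r_)],285,190,80,50,5)
c=tile(im,d,[(box(*S,90,35,36),r_),(box(*S,84,12.5,36),g),(box(*N,60,40,34),r_),(box([569.8,199],-19.5,100,100,10),g)],215,137,90,57,8)[:350]
top=np.hstack([a,b]); c=cv2.copyMakeBorder(c,0,0,0,800-c.shape[1],0); cv2.imwrite("pics/m1.png",np.vstack([top,c]))
E
```

```text
(no output)
```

View pics/m1.png

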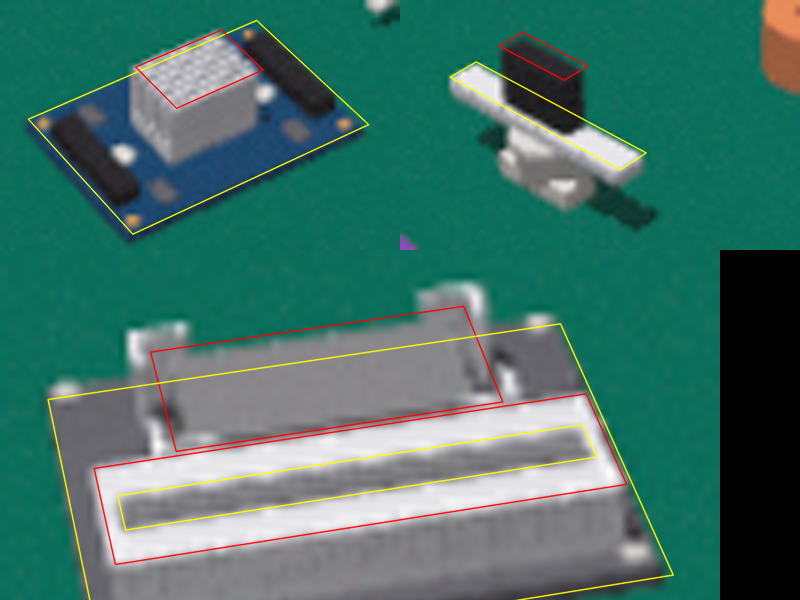

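Overlays agree between the two cameras to about 2 mm, and the sizes match. So: board (531,-366.5) yaw -4°, clamp (545,-135) yaw -78.5°, slot (555.6,159.6) yaw -19.5°, nest (583,237). Moving to the board.

Call:
step_arm:
  targets:
    - [[290,-405,-60,0,0,0.289],[290,-405,-60,0,0,0.289],[290,-405,-60,0,0,0.289],[290,-405,-60,0,0,0.289],[290,-405,-60,0,0,0.289],[290,-405,-60,0,0,0.289],[290,-405,-60,0,0,0.289],[290,-405,-60,0,0,0.289],[290,-405,-60,0,0,0.289],[290,-405,-60,0,0,0.289],[320,-480,-80,0,0,0.289],[320,-520,-100,0,0,0.289]]
  fingers: -1
  newtons: 60

```text
time: 1.1
tool_pos: [486.3, 152.8, 185.9]
tcp_rot: [180.0, 0.1, 176.0]
ft_force: [1.7, 0.3, 1.0]
finger_gap: 85.0
grip_force: 0.0
```

Call:
step_arm:
  targets:
    - [[45,-518,-75,0,0,0],[45,-518,-75,0,0,0],[45,-518,-75,0,0,0],[45,-518,-75,0,0,0],[45,-518,-75,0,0,0],[45,-518,-75,0,0,0],[45,-518,-75,0,0,0],[45,-518,-75,0,0,0],[45,-518,-75,0,0,0],[45,-518,-75,0,0,0],[45,-518,-75,0,0,0],[45,-518,-75,0,0,0]]

```text
time: 2.1
tool_pos: [527.1, -340.3, 113.3]
tcp_rot: [180.0, -0.0, 176.0]
ft_force: [0.3, 0.2, 0.8]
finger_gap: 85.6
grip_force: 0.0
```

Call:
step_arm:
  targets:
    - [[0,0,0,0,0,0],[0,0,0,0,0,0],[0,0,0,0,0,0]]

```text
time: 2.35
tool_pos: [527.2, -338.1, 113.4]
tcp_rot: [179.9, -0.1, 176.0]
ft_force: [-0.4, 0.9, 0.0]
finger_gap: 85.5
grip_force: 0.0
```

Call:
step_arm:
  targets:
    - [[3.5,-28,-20,0,0,0],[3.5,-28,-50,0,0,0],[3.5,-28,-65,0,0,0],[3.5,-28,-75,0,0,0],[3.5,-28,-80,0,0,0],[3.5,-28,-80,0,0,0],[3.5,-28,-80,0,0,0]]

```text
time: 2.93
tool_pos: [531.8, -365.9, 35.2]
tcp_rot: [-180.0, 0.0, 176.1]
ft_force: [1.0, 0.3, 0.7]
finger_gap: 85.4
grip_force: 0.0
```

Call:
step_arm:
  targets:
    - [[0,0,0,0,0,0],[0,0,0,0,0,0],[0,0,0,0,0,0],[0,0,0,0,0,0],[0,0,0,0,0,0],[0,0,0,0,0,0],[0,0,0,0,0,0],[0,0,0,0,0,0],[0,0,0,0,0,0],[0,0,0,0,0,0],[0,0,0,0,0,0],[0,0,0,0,0,0]]
  fingers: 1
  newtons: 50

```text
time: 3.93
tool_pos: [531.6, -366.9, 35.0]
tcp_rot: [-180.0, 0.1, 176.0]
ft_force: [-0.7, 0.1, 5.9]
finger_gap: 29.2
grip_force: 52.2
```

Call:
step_arm:
  targets:
    - [[0,0,5,0,0,0],[0,0,20,0,0,0],[0,0,45,0,0,0],[0,0,75,0,0,0],[1,10,100,0,0,0],[3,30,115,0,0,0],[6,60,120,0,0,0],[9,90,120,0,0,0],[12,120,120,0,0,0],[15,150,120,0,0,-0.05],[18,180,120,0,0,-0.1],[20,210,120,0,0,-0.15]]
  newtons: 70

```text
time: 4.93
tool_pos: [551.0, -154.9, 155.0]
tcp_rot: [180.0, 0.0, 167.3]
ft_force: [0.9, 1.1, -1.7]
finger_gap: 28.4
grip_force: 70.0
```

Call:
step_arm:
  targets:
    - [[2,30,0,0,0,-0.05],[4,65,0,0,0,-0.12],[6,100,0,0,0,-0.12],[9,135,0,0,0,-0.12],[12,170,0,0,0,-0.12],[15,205,0,0,0,-0.12],[18,240,0,0,0,-0.12],[21,275,0,0,0,-0.12],[24,310,0,0,0,-0.12],[27,345,0,0,0,-0.12],[30,370,0,0,0,-0.12],[32,385,0,0,0,-0.12]]

```text
time: 5.93
tool_pos: [582.7, 231.6, 154.8]
tcp_rot: [180.0, -0.0, 160.7]
ft_force: [0.9, -0.8, -2.1]
finger_gap: 28.4
grip_force: 70.0
```

Call:
step_arm:
  targets:
    - [[0,6,-10,0,0,0],[0,9,-25,0,0,0],[0,9,-35,0,0,0],[0,9,-40,0,0,0],[0,9,-40,0,0,0],[0,9,-40,0,0,0],[0,9,-40,0,0,0]]

```text
time: 6.52
tool_pos: [583.8, 236.9, 115.0]
tcp_rot: [180.0, 0.0, 160.5]
ft_force: [-0.3, 0.4, -1.4]
finger_gap: 28.6
grip_force: 70.0
```

```bash
python3 - <<'E'
from h import *
t=snap("top","pics/top1.png"); s=snap("side","pics/side1.png")
B=([583.6,237],-19.5);S=([555.6,159.6],-19.5);N=([583,236.9],-19.5)
y=(0,255,255);r_=(0,0,255)
L=[(box(*B,60,40,85),y),(box(*S,90,35,36),r_),(box(*N,63,43,40),r_)]
a=tile(t["img"],t,L,145,150,120,120,5);
d=s; q=project(d,[583.6,237,80])[0].astype(int);print(q)
b=tile(s["img"],d,L,q[0]-50,q[1]-40,100,85,5)
A=np.zeros((600,800,3),np.uint8);A[:600,:300]=0
a=cv2.resize(a,(480,480)) ; 
A=np.zeros((600,800,3),np.uint8);A[:480,:480]=a;b=cv2.resize(b,(320,272));
cv2.imwrite("pics/m2.png",A[:480]) if 0 else None
a=tile(t["img"],t,L,150,160,70,95,6);b=tile(s["img"],d,L,q[0]-33,q[1]-47,63,95,6)
cv2.imwrite("pics/m2.png",np.hstack([a,b])); print(q-[33,47])
E
```

```text
[253 138]
[220  91]
```

View pics/m2.png

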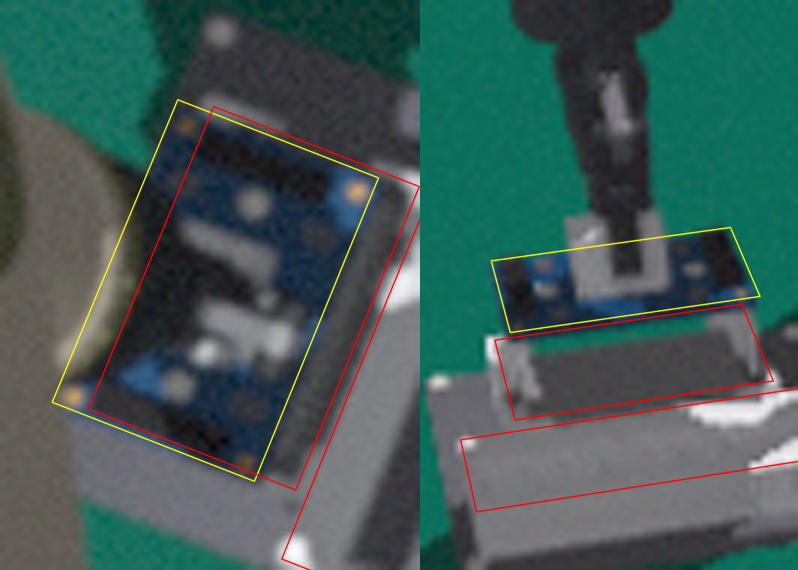

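Both overlays fit the carried board within about 1 mm, in line with the guides. Lowering.

Call:
step_arm:
  targets:
    - [[0,0,-10,0,0,0],[0,0,-20,0,0,0],[0,0,-28,0,0,0],[0,0,-34,0,0,0],[0,0,-37,0,0,0],[0,0,-40,0,0,0],[0,0,-42,0,0,0],[0,0,-43,0,0,0]]

```text
time: 7.28
tool_pos: [583.2, 237.6, 71.0]
tcp_rot: [-180.0, -0.0, 160.5]
ft_force: [0.4, 0.4, -1.9]
finger_gap: 28.6
grip_force: 70.1
```

Call:
step_arm:
  targets:
    - [[0,0,-1,0,0,0],[0,0,-2,0,0,0],[0,0,-2.5,0,0,0],[0,0,-2.5,0,0,0]]

```text
time: 7.62
tool_pos: [583.4, 237.7, 69.1]
tcp_rot: [180.0, 0.0, 160.5]
ft_force: [-0.0, 0.7, -2.0]
finger_gap: 28.7
grip_force: 70.1
```

Call:
step_arm:
  targets:
    - [[0,0,-0.5,0,0,0],[0,0,-1,0,0,0],[0,0,-1,0,0,0]]

```text
time: 7.87
tool_pos: [583.5, 237.7, 69.1]
tcp_rot: [180.0, 0.0, 160.5]
ft_force: [-4.5, -1.8, 6.8]
finger_gap: 28.4
grip_force: 71.2
```

Call:
step_arm:
  targets:
    - [[0,0,-0.5,0,0,0],[0,0,-1,0,0,0],[0,0,-1,0,0,0]]

```text
time: 8.12
tool_pos: [583.7, 237.8, 69.0]
tcp_rot: [180.0, 0.1, 160.5]
ft_force: [-6.8, -2.1, 12.6]
finger_gap: 28.2
grip_force: 72.1
```

Call:
step_arm:
  targets:
    - [[0,0,1,0,0,0],[0,0,1.5,0,0,0],[0,0,1.5,0,0,0],[0,0,1.5,0,0,0],[0,0,1.5,0,0,0],[0,0,1.5,0,0,0],[0,0,5,0,0,0],[0,0,20,0,0,0],[0,0,50,0,0,0],[0,0,80,0,0,0],[0,-20,100,0,0,0],[0,-50,110,0,0,0]]
  fingers: -1

```text
time: 9.12
tool_pos: [584.8, 189.7, 181.3]
tcp_rot: [179.8, 0.3, 160.7]
ft_force: [1.0, -1.3, -0.0]
finger_gap: 85.5
grip_force: 0.0
```

Call:
step_arm:
  targets:
    - [[-5,-40,0,0,0,-0.12],[-10,-80,0,0,0,-0.24],[-15,-120,0,0,0,-0.36],[-20,-160,0,0,0,-0.48],[-25,-200,0,0,0,-0.6],[-30,-240,0,0,0,-0.72],[-35,-280,0,0,0,-0.84],[-38,-315,0,0,0,-0.96],[-38,-322,0,0,0,-1.03],[-38,-322,0,0,0,-1.03],[-38,-322,0,0,0,-1.03]]

```text
time: 10.03
tool_pos: [545.1, -134.6, 176.9]
tcp_rot: [180.0, -0.0, 101.6]
ft_force: [-0.3, 0.4, -0.7]
finger_gap: 85.6
grip_force: 0.0
```

```bash
python3 - <<'E'
from h import *
t=snap("top","pics/top2.png"); s=snap("side","pics/side2.png")
S=([555.6,159.6],-19.5);N=([583,236.9],-19.5)
y=(0,255,255);r_=(0,0,255)
L=[(box(*N,60,40,39),y),(box(*S,84,12.5,36),r_)]
a=tile(t["img"],t,L,150,160,70,95,6);b=tile(s["img"],s,L,220,140,63,95,6)
cv2.imwrite("pics/m3.png",np.hstack([a,b]))
E
```

```text
(no output)
```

View pics/m3.png

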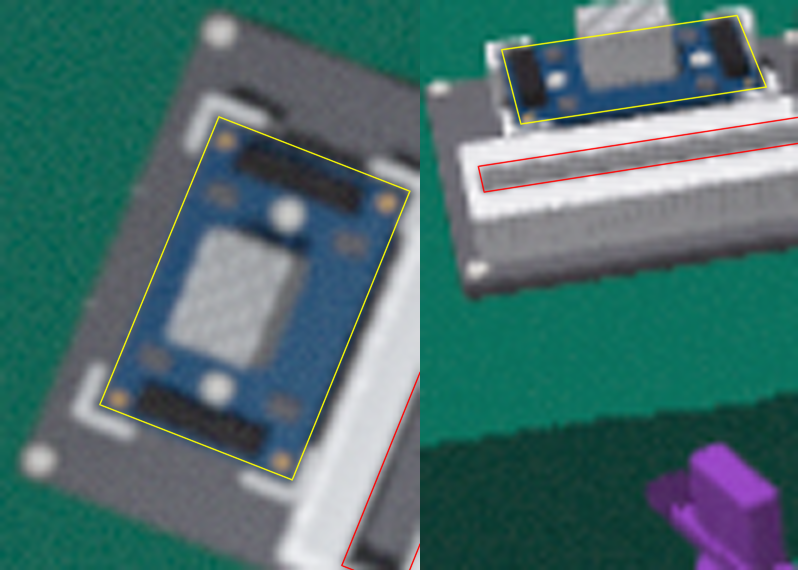

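The board lies flat inside all four guides, matching the nest outline. Now grasping the clamp.

Call:
step_arm:
  targets:
    - [[-1,0,-35,0,0,0],[-1,0,-70,0,0,0],[-1,0,-90,0,0,0],[-1,0,-103,0,0,0],[-1,0,-110,0,0,0],[-1,0,-110,0,0,0],[-1,0,-110,0,0,0]]

```text
time: 10.72
tool_pos: [545.1, -134.1, 67.8]
tcp_rot: [179.9, 0.0, 101.6]
ft_force: [0.9, 0.3, -0.2]
finger_gap: 85.2
grip_force: 0.0
```

Call:
step_arm:
  targets:
    - [[0,0,0,0,0,0],[0,0,0,0,0,0],[0,0,0,0,0,0],[0,0,0,0,0,0],[0,0,0,0,0,0],[0,0,0,0,0,0],[0,0,0,0,0,0],[0,0,0,0,0,0],[0,0,0,0,0,0],[0,0,0,0,0,0],[0,0,0,0,0,0],[0,0,0,0,0,0]]
  fingers: 1
  newtons: 60

```text
time: 11.72
tool_pos: [544.4, -134.6, 67.1]
tcp_rot: [180.0, 0.0, 101.5]
ft_force: [-1.3, -0.2, 5.0]
finger_gap: 14.9
grip_force: 59.0
```

Call:
step_arm:
  targets:
    - [[0,0,5,0,0,0],[0,0,20,0,0,0],[0,0,45,0,0,0],[0,0,75,0,0,0],[0,10,98,0,0,0.06],[1,30,108,0,0,0.17],[2,60,110,0,0,0.28],[4,95,110,0,0,0.39],[5,130,110,0,0,0.5],[6,165,110,0,0,0.61],[8,200,110,0,0,0.72],[9,230,110,0,0,0.83]]
  newtons: 80

```text
time: 12.72
tool_pos: [552.3, 97.8, 176.0]
tcp_rot: [-180.0, -0.1, 149.4]
ft_force: [0.7, -0.2, -1.7]
finger_gap: 14.8
grip_force: 78.4
```

Call:
step_arm:
  targets:
    - [[1,25,0,0,0,0.08],[2,45,0,0,0,0.15],[2,57,-5,0,0,0.2],[2,64,-15,0,0,0.2],[2,64,-30,0,0,0.2],[2,64,-38,0,0,0.2],[2,64,-40,0,0,0.2],[2,64,-40,0,0,0.2],[2,64,-40,0,0,0.2]]

```text
time: 13.47
tool_pos: [555.3, 159.0, 136.8]
tcp_rot: [-180.0, -0.0, 160.5]
ft_force: [0.2, -0.2, -2.4]
finger_gap: 14.7
grip_force: 78.4
```

```bash
python3 - <<'E'
from h import *
t=snap("top","pics/top3.png"); s=snap("side","pics/side3.png")
C=([555.6,159.4],-19.5);S=([555.6,159.6],-19.5)
y=(0,255,255);r_=(0,0,255)
L=[(box(*C,58,9,111),y),(box(*C,24,10,70),y),(box(*S,84,12.5,36),r_)]
a=tile(t["img"],t,L,165,165,95,100,4)
b=tile(s["img"],s,L,215,110,95,100,4)
cv2.imwrite("pics/m4.png",np.hstack([a,b]))
E
```

```text
(no output)
```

View pics/m4.png

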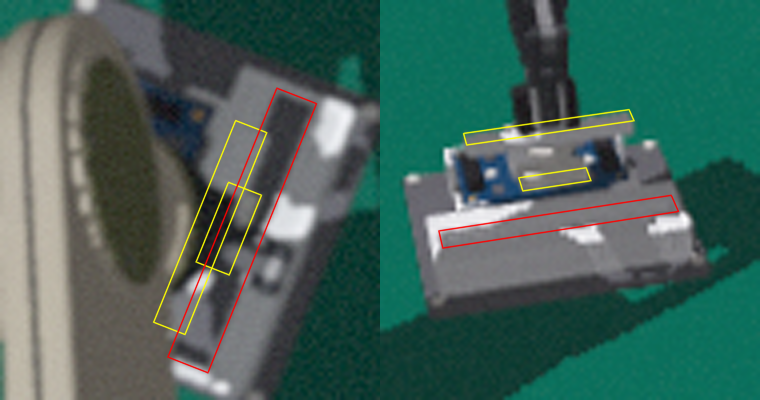

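Bar and slot align in both views (yaw matches, slot outline fits). Lowering in stages.

Call:
step_arm:
  targets:
    - [[0,0,-10,0,0,0],[0,0,-20,0,0,0],[0,0,-27,0,0,0],[0,0,-31,0,0,0],[0,0,-34,0,0,0],[0,0,-37,0,0,0],[0,0,-39,0,0,0],[0,0,-40,0,0,0]]

```text
time: 14.23
tool_pos: [555.2, 159.6, 96.5]
tcp_rot: [-180.0, -0.0, 160.5]
ft_force: [-0.3, -0.4, -3.3]
finger_gap: 14.8
grip_force: 78.6
```

No contact: the foot is 6 mm into the slot. Continuing.

Call:
step_arm:
  targets:
    - [[0,0,-4,0,0,0],[0,0,-8,0,0,0],[0,0,-11,0,0,0],[0,0,-14,0,0,0],[0,0,-16,0,0,0],[0,0,-17,0,0,0]]

```text
time: 14.73
tool_pos: [554.9, 159.5, 79.2]
tcp_rot: [-180.0, -0.0, 160.5]
ft_force: [-0.2, -0.4, -3.0]
finger_gap: 14.7
grip_force: 78.6
```

Call:
step_arm:
  targets:
    - [[0,0,-0.5,0,0,0],[0,0,-1,0,0,0],[0,0,-1,0,0,0]]

```text
time: 14.98
tool_pos: [555.3, 159.6, 78.8]
tcp_rot: [180.0, 0.0, 160.5]
ft_force: [-0.5, 0.2, -3.4]
finger_gap: 14.6
grip_force: 78.6
```

Call:
step_arm:
  targets:
    - [[0,0,-0.5,0,0,0],[0,0,-1,0,0,0],[0,0,-1,0,0,0]]

```text
time: 15.23
tool_pos: [555.5, 159.6, 78.3]
tcp_rot: [180.0, 0.0, 160.5]
ft_force: [-0.6, -0.5, 0.6]
finger_gap: 14.5
grip_force: 78.9
```

Call:
step_arm:
  targets:
    - [[0,0,-0.3,0,0,0],[0,0,-0.5,0,0,0],[0,0,-0.5,0,0,0]]

```text
time: 15.48
tool_pos: [555.5, 159.7, 78.2]
tcp_rot: [180.0, 0.0, 160.5]
ft_force: [-3.2, -0.7, 5.6]
finger_gap: 14.5
grip_force: 80.0
```

The collar is seated. Lifting 1 mm off and twisting -90°.

Call:
step_arm:
  targets:
    - [[0,0,1.2,0,0,0],[0,0,1.2,0,0,-0.06],[0,0,1.2,0,0,-0.14],[0,0,1.2,0,0,-0.22],[0,0,1.2,0,0,-0.3],[0,0,1.2,0,0,-0.38],[0,0,1.2,0,0,-0.46],[0,0,1.2,0,0,-0.54],[0,0,1.2,0,0,-0.62],[0,0,1.2,0,0,-0.7],[0,0,1.2,0,0,-0.78],[0,0,1.2,0,0,-0.78]]

```text
time: 16.48
tool_pos: [555.3, 159.5, 78.3]
tcp_rot: [180.0, 0.0, 115.6]
ft_force: [-0.1, 0.3, -2.2]
finger_gap: 14.9
grip_force: 78.5
```

Call:
step_arm:
  targets:
    - [[0,0,0,0,0,-0.08],[0,0,0,0,0,-0.16],[0,0,0,0,0,-0.24],[0,0,0,0,0,-0.32],[0,0,0,0,0,-0.4],[0,0,0,0,0,-0.48],[0,0,0,0,0,-0.56],[0,0,0,0,0,-0.64],[0,0,0,0,0,-0.72],[0,0,0,0,0,-0.787],[0,0,-0.5,0,0,-0.787],[0,0,-0.8,0,0,-0.787]]

```text
time: 17.48
tool_pos: [555.4, 159.6, 78.1]
tcp_rot: [180.0, -0.0, 71.0]
ft_force: [-2.3, -0.8, 5.6]
finger_gap: 14.8
grip_force: 79.8
```

Call:
step_arm:
  targets:
    - [[0,0,0,0,0,0],[0,0,0,0,0,0],[0,0,0,0,0,0]]

```text
time: 17.73
tool_pos: [555.4, 159.6, 78.1]
tcp_rot: [180.0, -0.0, 70.9]
ft_force: [-2.8, -1.4, 6.4]
finger_gap: 14.8
grip_force: 79.7
```

Call:
step_arm:
  targets:
    - [[0,0,0.5,0,0,0],[0,0,0.5,0,0,0],[0,0,0.5,0,0,0],[0,0,0.5,0,0,0],[0,0,0.5,0,0,0],[0,0,0.5,0,0,0],[0,0,0.5,0,0,0],[0,0,4,0,0,0],[0,0,20,0,0,0],[0,0,50,0,0,0],[0,0,85,0,0,0],[0,0,120,0,0,0]]
  fingers: -1

```text
time: 18.73
tool_pos: [554.4, 159.4, 198.5]
tcp_rot: [-179.9, 0.1, 70.7]
ft_force: [0.8, 0.3, 0.4]
finger_gap: 85.8
grip_force: 0.0
```

Call:
step_arm:
  targets:
    - [[-15,-35,10,0,0,0],[-30,-70,10,0,0,0],[-45,-105,10,0,0,0],[-60,-140,10,0,0,0],[-75,-175,10,0,0,0],[-80,-200,10,0,0,0],[-80,-200,10,0,0,0],[-80,-200,10,0,0,0]]

```text
time: 19.4
tool_pos: [475.1, -41.7, 208.2]
tcp_rot: [179.9, -0.0, 70.6]
ft_force: [-0.6, 0.4, 0.0]
finger_gap: 85.3
grip_force: 0.0
```

```bash
python3 - <<'E'
from h import *
t=snap("top","pics/top4.png"); s=snap("side","pics/side4.png")
C=([555.4,159.6],70.5);N=([583,236.9],-19.5)
y=(0,255,255);r_=(0,0,255)
L=[(box(*C,58,9,52),y),(box(*N,60,40,39),r_)]
a=tile(t["img"],t,L,145,155,120,120,3)
b=tile(s["img"],s,L,210,120,100,90,4)
cv2.imwrite("pics/m5.png",np.hstack([a,b]))
E
```

```text
(no output)
```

View pics/m5.png

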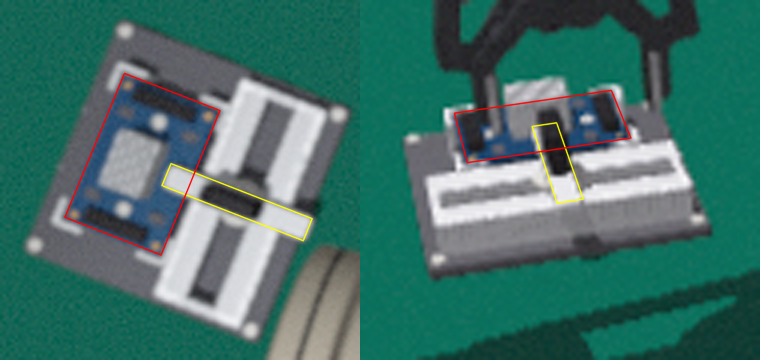

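The board is home in the nest and the clamp bar lies square across the rail, its end over the board. The gripper is clear, so I'm handing in.

```bash
python3 -c "
from bench import r
print(r.hand_in())"
```

```text
the job is handed in; nothing more can be done
None
```

The board is home in the nest, the clamp is seated and twisted square across the rail with its end over the board, both are released, and I handed the job in at about 19.5 s; the hand-in returned no verdict.

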